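Slide the V rest into its tapered dovetail way and wedge it tight

TASK

Mount the V rest for the next control arm beside the press: pick it up from the bench, start its dovetail foot, narrow end first, in the wide end of the tapered way on the steel shoe, and slide it along the way's floor until it wedges tight between the steel rail and the brass gib. Finish with a firm, steady push of about 15 newtons along the way, and never force it with more than about 25 newtons, sideways neither, or the gib is sprung. Let go, leaving it tight, and leave the rings, the ball stud and the metal sheet where they lie.

Things in the scene. Friction and masses are not known exactly. Their poses are not given: they have to be found in the camera images.
- rest: V rest, about 0.6 kg, 60 mm high, standing loose on its foot. Origin: centre of its underside; x along the foot to its narrow (leading) end, z up. Aluminium body x -28 to +28, y -23 to +23 mm, z 16 to 60 mm, flat upright sides to grip across the 46 mm; yellow-lined V groove along x in its top.
- rest_front (a point): Middle of the foot's narrow leading end, on its underside: x = +35 mm in the rest's frame. The steel foot is 70 mm long and 16 mm high; its underside is 54.5 mm wide at the rear (x = -35), 49.5 mm at this end; its flanks lean in by 30 degrees from the vertical going up (dovetail).
- push_pad (a point): Centre of the outer face of the brass push pad on the rest's rear: x = -36, y = 0, z = 31 mm in the rest's frame. The pad is 34 mm wide, 18 to 44 mm above the rest's underside. Push here towards the rest's +x, fingertips clear of the rail tops.
- shoe: Steel shoe fixed to the bench; place and yaw vary. Origin: centre of the underside of its 220 x 116 x 12 mm plate; x along the way, wide to narrow end; z up. x -110 to -10 mm is a bare apron, 12 mm above the bench, where the rest can stand. x -10 to +110: dovetail way between a dark steel rail at -y and a brass gib at +y (dark keeper bar behind it), tops 26 mm above the bench.
- way_mouth (a point): Middle of the way's wide mouth, on its floor 12 mm above the bench, at x = -10 mm in the shoe's frame, same axes. There the floor is 56.2 mm wide; it narrows by 7 mm in 100 along x, the taper of the foot, undercut by 30 degrees to match it. The gib is set up to 1.5 mm wider or closer than that, differently each time. Ground and oiled: friction about 0.25.
- rail: Dark steel rail fixed on the shoe, the way's -y flank, 120 mm long, 14 mm high; axes as the shoe, origin on the shoe's centre line on the way's floor. The rest, its foot on the floor, bites with its origin at x = 50 mm in the shoe's frame, up to 22 mm sooner or later as the gib is set: this must be felt. Past that each mm takes roughly 20 N more; let go, it stays tight.
- ring_big: A loose steel ring standing flat, 64 mm across, 30 mm high; origin at the centre of its underside. Leave alone.
- ring_small: A loose steel ring lying flat, 44 mm across, 25 mm high, with the ball stud standing in it; origin at the centre of its underside. Leave alone.
- ball_stud: A ball stud, 58 mm long, standing thread down in the small ring, its ball up to 63 mm above the bench; origin at the thread's end. Leave alone.
- sheet: A loose aluminium sheet 90 x 120 x 4 mm lying on the bench; origin at the centre of its underside. Leave alone.
Mind the look-alikes: they are no part of the job. What is shaped like the rest but pink or red is not meant.

How it is judged:
By the outcome, as a careful person would: the job done as asked, in the order asked, and still so for the second after the job is handed in, with the robot touching nothing.
It also fails if it takes over 54 s, if anything falls off the work surface, if the arm or the gripper's body presses on something with over 40 N, if the wrist force passes 120 N, or if a joint passes its speed limit or range.

ROBOT

A 7-joint arm with a two-finger parallel gripper is mounted at the origin on the work surface. World frame = base frame: x ahead of the robot, y to its left, z up, the work surface at z = 0. Lengths are in m, angles in rad, forces in N, time in s.
With the tool pointing down it reaches from about 0.4 to 0.9 m from the base axis. Payload 5.6 kg.
Tool frame: the origin (TCP) lies at the very end of the fingers, on their centre line; the grasp point (between the pads) lies 19 mm behind it; z points along the fingers, y is the line along which they close (so a half turn about z gives the same grasp; the last joint's range is limited). The gripper opens to 92 mm and grips with 3 to 60 N. Pads are 20 mm wide; open, the fingers measure 128 mm over their backs; the gripper's body (75 mm by 189 mm) begins 69 mm behind the grasp point.
Start: joints at [1.304, 0.468, -0.012, 1.603, 0.006, 1.071, -0.056], TCP at [0.144, -0.634, 0.179] pointing down, gripper open.
Joint ranges: [-2.53, 2.53], [-0.31, 2.02], [-1.57, 1.55], [0.28, 2.44], [-1.29, 4.43], [0.15, 1.84], [-2.92, 2.92]. Speed limits (rad/s): [2.57, 2.57, 3.14, 3.14, 3.14, 3.14, 3.14].

INTERFACE

Orientations are given as [roll, pitch, yaw] about the fixed x, y, z axes, in that order (R = Rz(yaw) Ry(pitch) Rx(roll)).
In Python, from cell import robot, optics, sign_off gives the robot as it stands. The module is installed in compiled form; this text tells all that it offers.
- The arm moves only by the shell command python3 -m pendant 'ROWS' [OPENING] [FORCE]. ROWS is JSON, a list of rows, each a list of 4 numbers: the shift along the tool's x, y, z in cm, then the turn about the tool's z in rad. In form: [[dx, dy, dz, yaw], ...]. A call has exactly 5 rows; each row is the pose to reach, as a shift and turn from the pose commanded when the call began, along the tool's axes at that moment; what a row does not reach only later rows make up. A row lasts 1/10 s, in which the tool goes at most 50 mm and 8.59 degrees, less where a joint would pass 70% of its speed; a pose out of reach is approached as far as the arm can. A call with a gripper value outside its range is refused whole. OPENING is the finger opening in cm, from 0 to 9.19, set as the call begins (- or left out, the last holds). The fingers move at their own pace and stop on an object; FORCE is the grip in N (left out, the last holds). Time passes only in rows, so rows that repeat a pose let the fingers close, or fill a call up. It gives the time, the measured TCP pose, the force, the opening and the grip force at its end, in the units of the state.
- robot.state(): the state, without advancing time (a new reading comes with each control period).
- optics.capture(name): name is "side" or "top" or "wrist"; returns the picture (400x640x3 uint8, blue, green, red); there is no depth.
- optics.calibration(name): a dict with "K" (3x3 intrinsics, pixels), "R" (3x3) and "t" (3): a world point X has camera coordinates R X + t. Camera axes: x right, y down, z forward; pixel columns grow to the right and rows downward; lengths in m; the calibration is good to about 2 mm. A picture is of the moment at which its call begins: read the wrist's pose just before it. calibration takes no time and is no camera call; for the wrist camera it gives the pose at the moment of the call.
- sign_off(): hands the job in; it is judged then, once.
The state is a dict: "time_s": time; "joint_pos": joint angles; "joint_velocities": joint speeds; "effort": joint torques, N m; "tool_pos": TCP position; "eef_rot": TCP orientation; "contact_force": force on the tool from outside, world axes, zero at the start; "wrist_torque": the same for the moment, N m; "grip_width": opening from 0.0 (shut) to 1.0 (fully open); "grasp_force": force on a finger pad.
Only numpy, scipy, OpenCV 4.12 (cv2) and the standard library are available. Lean on these libraries where they do the work, as an engineer would, in place of code of your own. Each camera call takes 0.05 s, during which the arm holds its last target. There are 200 camera calls.

## Working session

There is one attempt and no reset: what is moved stays moved. The work goes in short steps, Python scripts to look and compute and a shell command to move; the robot and the scene stay as the last step left them, time stands still between calls to the robot, and variables do not carry over. Pictures are saved under pics/ and viewed, at most 10 in all, crops included, and the job is handed in when it is done.

```bash
mkdir -p pics
cat > h.py <<'E'
import numpy as np, cv2
from cell import robot, optics, sign_off
def cast(name,uv,z,cal=None):
    c=cal or optics.calibration(name); K,R,t=[np.array(c[k],float) for k in("K","R","t")]
    t=t.ravel(); C=-R.T@t; uv=np.atleast_2d(np.array(uv,float))
    d=np.c_[uv,np.ones(len(uv))]@np.linalg.inv(K).T@R
    return C+d*((z-C[2])/d[:,2])[:,None]
def proj(name,X):
    c=optics.calibration(name); K,R,t=[np.array(c[k],float) for k in("K","R","t")]
    p=(np.atleast_2d(X)@R.T+t.ravel())@K.T; return p[:,:2]/p[:,2:]
E
python3 - <<'E'
from h import *
s=robot.state(); print(s)
a=optics.capture("top");b=optics.capture("side")
np.save("top.npy",a);np.save("side.npy",b)
cv2.imwrite("pics/top.png",a);cv2.imwrite("pics/side.png",b)
for n in("top","side"):
    c=optics.calibration(n);R=np.array(c["R"]);print(n,c["K"],-R.T@np.array(c["t"]).ravel(),R[2])
E
```

```text
{'time_s': 0.0, 'joint_pos': array([ 1.30401159,  0.46839196, -0.01157622,  1.60360972,  0.00603111,
        1.07141821, -0.05629426]), 'joint_velocities': array([ 1.12293909e-04,  1.67013165e-05,  1.42527265e-03, -3.58921554e-04,
        1.25767085e-03,  1.41649654e-04,  1.58099218e-04]), 'effort': array([ 1.88564895e-04, -5.20572031e+01, -1.21756093e-02, -2.43742579e+01,
       -5.66516945e-02,  1.73981977e-02,  1.77310008e-04]), 'tool_pos': array([ 0.14400582, -0.63318257,  0.17853658]), 'eef_rot': array([-3.13980629e+00,  1.64149332e-04,  2.23717757e-01]), 'contact_force': array([-0.20882575, -1.2497259 , -0.16811374]), 'wrist_torque': array([ 0.01380703, -0.02397734,  0.0343784 ]), 'grasp_force': 0.0, 'grip_width': 1.001257015119569}
top [[482.56159433   0.         316.25605284]
 [  0.         482.56159433 197.04438415]
 [  0.           0.           1.        ]] [0.43059639 0.01735228 1.40890485] [ 0.12058188  0.01710847 -0.99255595]
side [[383.33404434   0.         317.15512063]
 [  0.         383.33404434 193.95487555]
 [  0.           0.           1.        ]] [-0.01191817  0.60771279  0.72532066] [ 0.58419036 -0.53284875 -0.61220408]
```

View pics/top.png

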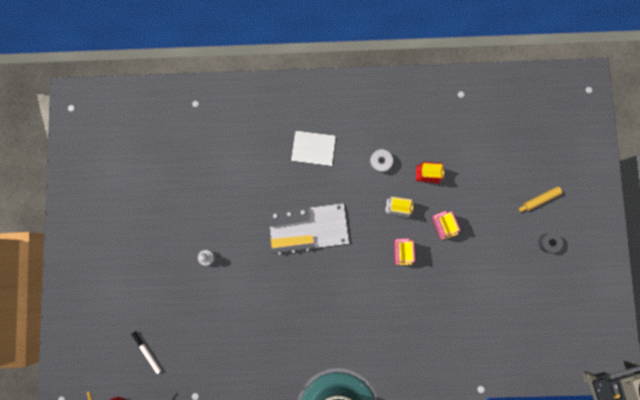

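View pics/side.png

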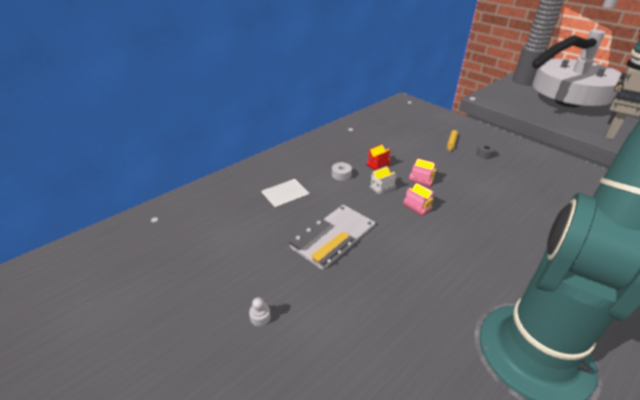

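The top view shows the grey rest at (400,206). The shoe is at (310,228) with its apron to the right, brass gib at (292,241) and dark rail at (292,217). The side view shows the rest at (383,180) among pink and red decoys. Next I'll get the coarse positions and enlarge the crops.

Run:
```python
from h import *
a=np.load("top.npy");b=np.load("side.npy")
A=cv2.resize(a[150:270,260:470],None,fx=3.7,fy=3.7,interpolation=cv2.INTER_CUBIC)[:, :790]
B=cv2.resize(b[150:280,280:450],None,fx=3,fy=3,interpolation=cv2.INTER_CUBIC)
cv2.imwrite("pics/topc.png",A);cv2.imwrite("pics/sidec.png",B)
print(cast("top",[[400,206]],.05),cast("top",[[310,228]],.012))
c=optics.calibration("wrist");R=np.array(c["R"]);print(c["K"],-R.T@np.array(c["t"]).ravel(),R)
```

```text
[[ 0.56282589 -0.19463058  0.05      ]] [[0.51064484 0.06214616 0.012     ]]
[[283.63388867   0.         319.44154723]
 [  0.         283.63388867 203.39054739]
 [  0.           0.           1.        ]] [ 0.21401039 -0.61618052  0.38335388] [[ 2.22275438e-01 -9.74983667e-01 -6.92184056e-04]
 [-9.42444650e-01 -2.15039012e-01  2.56039657e-01]
 [-2.49783330e-01 -5.62589818e-02 -9.66666031e-01]]
```

View pics/topc.png

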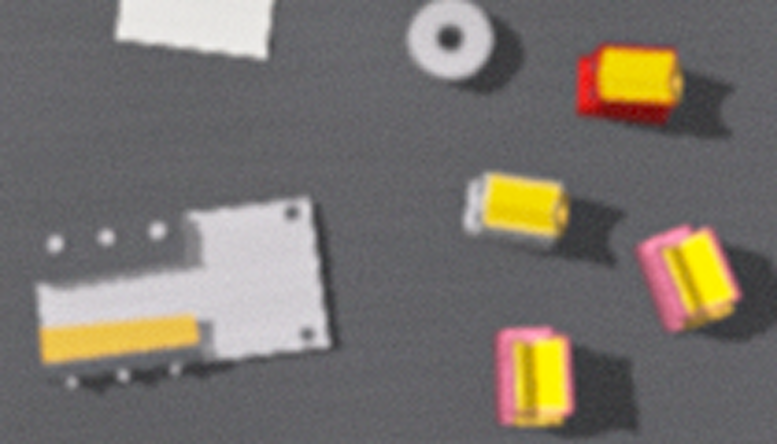

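View pics/sidec.png

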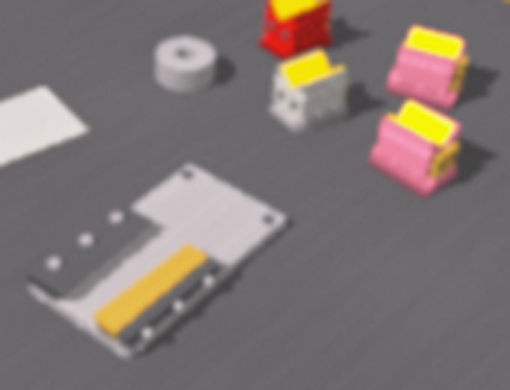

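The enlarged crops show that the rest's pad is at its right end and its foot sticks out at the left. It therefore leads towards world +y, about the same way as the shoe. I'll move above it now.

```bash
python3 -m pendant '[[4,-2.6,-0.5,-0.14],[8,-5.3,-1,-0.28],[12,-8,-1.5,-0.42],[16,-10.6,-2,-0.56],[20,-13.3,-2.5,-0.7]]'
cat >> h.py <<'E'
def delta(target,yaw):
    s=robot.state();R=__import__("scipy.spatial.transform",fromlist=["R"]).Rotation.from_euler("xyz",s["eef_rot"]).as_matrix()
    d=R.T@(np.array(target)-s["tool_pos"])*100
    dy=(s["eef_rot"][2]-yaw+np.pi/2)%np.pi-np.pi/2
    print("pose",s["time_s"],s["tool_pos"].round(4),s["eef_rot"].round(4),"F",np.round(s["contact_force"],1));print("shift cm",d.round(2),"turn",round(dy,3))
E
python3 -c "
from h import *
delta([.56,-.20,.20],1.48)"
```

```text
time_s: 0.6
tool_pos: [0.3106, -0.458, 0.2045]
eef_rot: [-3.141, 0.0, 0.929]
contact_force: [0.1, -1.1, 0.6]
grip_width: 1.0
grasp_force: 0.0
pose 0.6 [ 0.3106 -0.458   0.2045] [-3.1412e+00  1.0000e-04  9.2930e-01] F [ 0.1 -1.1  0.6]
shift cm [35.6   4.54  0.44] turn -0.551
```

```bash
python3 -m pendant '[[4.5,0.6,0,-0.11],[9,1.2,0,-0.22],[13.5,1.7,0,-0.33],[18,2.3,0,-0.44],[22.5,2.9,0,-0.55]]' >/dev/null; python3 -c "
from h import *
delta([.56,-.20,.20],1.48)"
```

```text
pose 1.1 [ 0.4693 -0.2962  0.2043] [-3.1412e+00  1.0000e-04  1.4780e+00] F [ 0.6 -0.5 -0.2]
shift cm [10.42  8.14  0.43] turn -0.002
```

```bash
python3 -m pendant '[[3.5,1.6,0,0],[7,3.2,0,0],[10.5,4.8,0,0],[14,6.4,0,0],[14,7.8,0,0]]' >/dev/null
python3 - <<'E'
from h import *
s=robot.state();print(s["tool_pos"],s["eef_rot"])
c=optics.calibration("wrist");a=optics.capture("wrist");np.save("w.npy",a)
import pickle;pickle.dump(c,open("w.pkl","wb"));cv2.imwrite("pics/w1.png",a)
E
```

```text
[ 0.56103383 -0.15927957  0.20458149] [ 3.14155992e+00 -2.74300360e-03  1.48211801e+00]
```

View pics/w1.png

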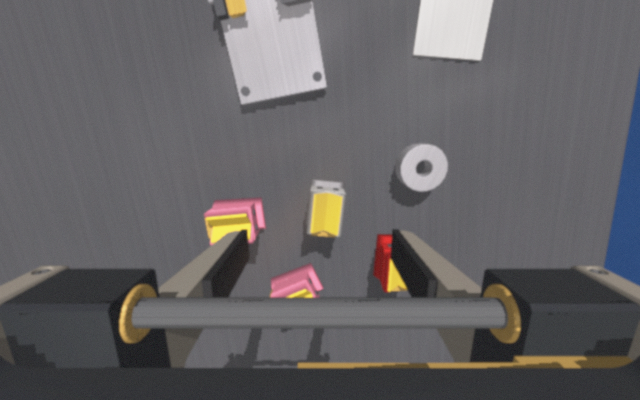

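The wrist view shows the rest at (325,210), foot end up, and the pad end at row 236. The shoe apron's end corners are at (242,104) and (326,90). I'll measure both.

Run:
```python
from h import *
import pickle
c=pickle.load(open("w.pkl","rb"));a=np.load("w.npy");hsv=cv2.cvtColor(a,cv2.COLOR_BGR2HSV)
def ang(v): return np.degrees(np.arctan2(v[1],v[0]))
# rest
roi=np.zeros(a.shape[:2],np.uint8);roi[175:245,300:352]=1
y=cv2.inRange(hsv,(18,110,110),(38,255,255))*roi
ys,xs=np.nonzero(y)
for r in range(188,242,4):
    q=xs[ys==r]
    if len(q): 
        P=cast("",[[q.min()-.5,r],[q.max()+.5,r]],.06,c);print(r,q.min(),q.max(),P[:,:2].round(4).tolist(),"w",np.linalg.norm(P[0]-P[1]).round(4))
g=cv2.inRange(hsv,(0,0,120),(179,60,255))
n,l,st,ce=cv2.connectedComponentsWithStats(g)
for i in range(1,n):
    if st[i,4]>60: print(i,st[i],ce[i])
for r in range(178,196,1): print(r,a[r,312:344:4].mean(1).astype(int))
# shoe from wrist: apron mask
m=(l==l[60,270]).astype(np.uint8)
cn=max(cv2.findContours(m,0,1)[0],key=cv2.contourArea)
p=cv2.approxPolyDP(cn,3,True)[:,0];print(p.tolist());print(cast("",p,.012,c)[:,:2].round(4).tolist())
# top image shoe
t=np.load("top.npy");hs=cv2.cvtColor(t,cv2.COLOR_BGR2HSV)
g=cv2.inRange(hs,(0,0,150),(179,60,255));n,l,st,ce=cv2.connectedComponentsWithStats(g)
m=(l==l[228,335]).astype(np.uint8);cn=max(cv2.findContours(m,0,1)[0],key=cv2.contourArea)
p=cv2.approxPolyDP(cn,2,True)[:,0];print("top",p.tolist());print(cast("top",p,.012)[:,:2].round(4).tolist())
b=cv2.inRange(hs,(12,110,110),(35,255,255));b[:,:265]=0;b[:,320:]=0;b[:225]=0;b[260:]=0
cn=max(cv2.findContours(b,0,1)[0],key=cv2.contourArea)
r=cv2.boxPoints(cv2.minAreaRect(cn));print("gib",r.tolist(),cast("top",r,.026)[:,:2].round(4).tolist())
```

```text
196 314 339 [[0.5525, -0.168], [0.5853, -0.1709]] w 0.0329
200 314 341 [[0.552, -0.1732], [0.5874, -0.1763]] w 0.0356
204 313 341 [[0.5503, -0.1783], [0.5871, -0.1816]] w 0.037
208 313 340 [[0.5498, -0.1836], [0.5854, -0.1867]] w 0.0358
212 312 340 [[0.548, -0.1888], [0.5851, -0.1921]] w 0.0372
216 312 339 [[0.5475, -0.1941], [0.5834, -0.1973]] w 0.0361
220 312 339 [[0.547, -0.1995], [0.583, -0.2027]] w 0.0362
224 311 338 [[0.5451, -0.2048], [0.5814, -0.208]] w 0.0364
228 311 338 [[0.5446, -0.2103], [0.581, -0.2135]] w 0.0365
232 311 337 [[0.5441, -0.2158], [0.5793, -0.2189]] w 0.0353
236 319 333 [[0.554, -0.2223], [0.5736, -0.224]] w 0.0197
2 [ 222    0  106  105 8574] [275.08140891  50.02227665]
3 [ 412    0   82   61 4277] [452.06312836  28.57283142]
19 [ 400  142   49   50 1785] [423.32773109 166.41064426]
20 [307 179  39  59 657] [326.59817352 195.33789954]
34 [ 401  231   80   62 1410] [441.45319149 265.96028369]
35 [ 159  232   80   65 1432] [195.98463687 268.25837989]
39 [  0 265  63  36 684] [ 24.63596491 281.0497076 ]
40 [579 265  61  34 609] [614.82594417 280.30706076]
56 
[... 1129 characters left out ...]
, [0.5739, 0.0512], [0.5715, 0.0643], [0.5416, 0.0605], [0.5327, 0.0688], [0.4902, 0.0726], [0.491, 0.0618], [0.4839, 0.0559]]
top [[343, 204], [311, 207], [314, 213], [313, 222], [279, 228], [270, 227], [271, 237], [312, 234], [317, 237], [318, 246], [348, 243]]
[[0.5775, -0.0357], [0.5716, 0.0576], [0.5538, 0.0493], [0.5278, 0.053], [0.5133, 0.152], [0.517, 0.1781], [0.488, 0.1757], [0.4931, 0.0568], [0.4841, 0.0426], [0.4581, 0.0405], [0.4642, -0.0461]]
gib [[270.231689453125, 239.0853729248047], [311.719482421875, 234.4756317138672], [312.67071533203125, 243.03660583496094], [271.18292236328125, 247.64634704589844]] [[0.4816, 0.1764], [0.4912, 0.0573], [0.4667, 0.0552], [0.4571, 0.1741]]
```

Run:
```python
from h import *
import pickle
c=pickle.load(open("w.pkl","rb"))
print(cast("",[[328,180.5]],.0,c),cast("",[[328,185]],.016,c),cast("",[[264,215]],.06,c),"expect foot front",.5662+.035*.184,-.1943+.035*.983)
delta([.5662,-.1943,.10],1.386)
```

```text
[[ 0.57326944 -0.16062134  0.        ]] [[ 0.57251543 -0.16414568  0.016     ]] [[ 0.48665973 -0.18739484  0.06      ]] expect foot front 0.57264 -0.159895
pose 1.65 [ 0.5625 -0.1625  0.2043] [ 3.1401e+00 -1.6000e-03  1.4792e+00] F [ 0.8 -1.3  0.4]
shift cm [-3.15  0.64 10.43] turn 0.093
```

```bash
python3 -m pendant '[[-1,0.2,2,0.03],[-2,0.4,4,0.06],[-3.1,0.6,6,0.09],[-3.1,0.6,9,0.09],[-3.1,0.6,11,0.09]]' 7 10 >/dev/null
python3 - <<'E'
from h import *
delta([.5662,-.1943,.022],1.386)
a=optics.capture("wrist");cv2.imwrite("pics/w2.png",a[100:400,120:520])
E
```

```text
pose 2.15 [ 0.5607 -0.1987  0.0922] [-3.1387e+00  4.0000e-04  1.3814e+00] F [ 0.2  0.8 -0.7]
shift cm [0.54 0.47 7.02] turn -0.005
```

View pics/w2.png

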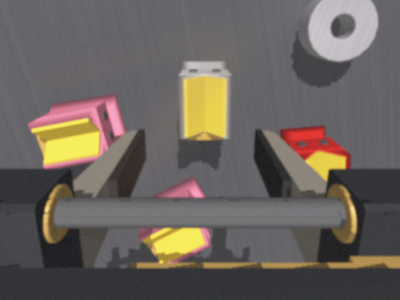

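The rest sits midway between the open fingers, with yellow from about (325,175) to (325,238) in full-picture pixels. I'll check the position again before descending.

Run:
```python
from h import *
s=robot.state();print(s["tool_pos"],s["eef_rot"])
c=optics.calibration("wrist");a=optics.capture("wrist");hsv=cv2.cvtColor(a,cv2.COLOR_BGR2HSV)
y=cv2.inRange(hsv,(18,110,110),(38,255,255));y[:,:295]=0;y[:,355:]=0;y[:165]=0;y[246:]=0
ys,xs=np.nonzero(y);L=[]
for r in range(ys.min(),ys.max()+1,3):
    q=xs[ys==r];P=cast("",[[q.min()-.5,r],[q.max()+.5,r]],.06,c);m=P.mean(0);L.append(m[:2]);print(r,q.min(),q.max(),m[:2].round(4),np.linalg.norm(P[0]-P[1]).round(4))
L=np.array([l for l in L]);v=cv2.fitLine(L[2:-3].astype(np.float32),2,0,.01,.01).ravel();print(v,np.degrees(np.arctan2(abs(v[1]),v[0]*np.sign(v[1]))))
delta([.5662,-.1943,.022],1.386)
```

```text
[ 0.55875978 -0.19788761  0.08929904] [-3.13394614e+00 -5.90761166e-04  1.38191315e+00]
178 322 334 [ 0.5714 -0.1667] 0.0108
181 307 348 [ 0.5705 -0.1691] 0.0351
184 307 348 [ 0.5701 -0.1716] 0.0352
187 307 348 [ 0.5696 -0.1742] 0.0353
190 307 348 [ 0.5692 -0.1767] 0.0354
193 307 348 [ 0.5687 -0.1792] 0.0355
196 307 348 [ 0.5682 -0.1818] 0.0356
199 307 348 [ 0.5677 -0.1844] 0.0357
202 307 348 [ 0.5673 -0.187 ] 0.0358
205 307 348 [ 0.5668 -0.1896] 0.0359
208 307 348 [ 0.5663 -0.1922] 0.036
211 307 348 [ 0.5658 -0.1948] 0.0361
214 307 348 [ 0.5653 -0.1975] 0.0362
217 307 348 [ 0.5649 -0.2002] 0.0363
220 307 348 [ 0.5644 -0.2028] 0.0364
223 307 347 [ 0.5634 -0.2054] 0.0356
226 307 347 [ 0.5629 -0.2082] 0.0357
229 307 347 [ 0.5624 -0.2109] 0.0358
232 307 347 [ 0.5619 -0.2136] 0.0359
235 307 347 [ 0.5614 -0.2164] 0.0361
238 308 346 [ 0.5609 -0.2192] 0.0344
241 311 341 [ 0.5596 -0.2218] 0.0274
[ 0.19053534  0.98168033  0.5661821  -0.19236024] 79.01597
pose 2.25 [ 0.5594 -0.1978  0.0912] [-3.1349e+00 -5.0000e-04  1.3824e+00] F [ 0.3  0.2 -0.3]
shift cm [0.46 0.64 6.92] turn -0.004
```

```bash
python3 -m pendant '[[0.5,0.6,1,0],[0.5,0.6,3,0],[0.5,0.6,5,0],[0.5,0.6,6.5,0],[0.5,0.6,6.8,0]]' >/dev/null; python3 -c "
from h import *
for i in range(3): delta([.5662,-.1943,.022],1.381)"; python3 -m pendant '[[0.5,0,0,0],[0.5,0,0,0],[0.5,0,0,0],[0.5,0,0,0],[0.5,0,0,0]]' 3.5 40
python3 -c "
from h import *
delta([.5662,-.1943,.022],1.381)"
```

```text
pose 2.75 [ 0.569  -0.1933  0.0253] [-3.1398e+00 -2.0000e-04  1.3839e+00] F [ 0.3  0.3 -0.3]
shift cm [-0.15 -0.25  0.33] turn 0.003
pose 2.75 [ 0.569  -0.1933  0.0253] [-3.1398e+00 -2.0000e-04  1.3839e+00] F [ 0.3  0.3 -0.3]
shift cm [-0.15 -0.25  0.33] turn 0.003
pose 2.75 [ 0.569  -0.1933  0.0253] [-3.1398e+00 -2.0000e-04  1.3839e+00] F [ 0.3  0.3 -0.3]
shift cm [-0.15 -0.25  0.33] turn 0.003
time_s: 3.25
tool_pos: [0.5707, -0.1889, 0.027]
eef_rot: [3.141, 0.0, 1.384]
contact_force: [-0.1, -0.2, -0.6]
grip_width: 0.383
grasp_force: 0.0
pose 3.25 [ 0.5707 -0.1889  0.027 ] [3.1408e+00 3.0000e-04 1.3835e+00] F [-0.1 -0.2 -0.6]
shift cm [-0.61 -0.34  0.5 ] turn 0.003
```

Run:
```python
from h import *
a=optics.capture("wrist");b=optics.capture("side")
cv2.imwrite("pics/w3.png",np.hstack([a[100:400,120:520],cv2.resize(b[120:270,310:510],(400,300))]))
```

```text
(no output)
```

View pics/w3.png

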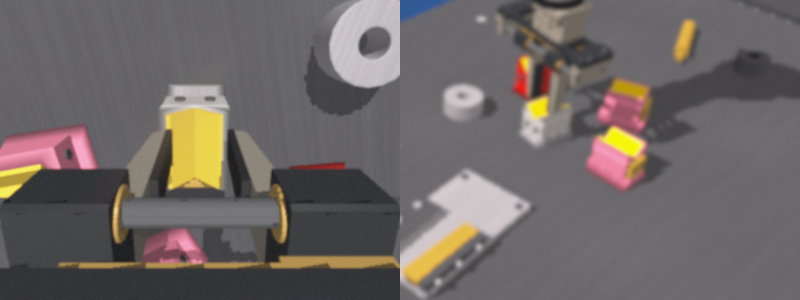

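Run:
```python
from h import *
b=optics.capture("side")
cv2.imwrite("pics/s4.png",cv2.resize(b[130:210,350:450],(750,600),interpolation=cv2.INTER_CUBIC))
s=robot.state();p=s["tool_pos"];print(p,s["grip_width"],s["grasp_force"],(proj("side",[p,p+[0,0,.06],[.566,-.1945,.06],[.566,-.1945,0]])-[350,130])*7.5)
c=optics.calibration("wrist");print(cast("",[[325,187],[325,292]],.06,c), cast("",[[315,185]],0,c))
print(proj("wrist",[p,p+[0,0,.02]]))
```

```text
[ 0.57045332 -0.18883869  0.02663195] 0.3793134743341211 0.0 [[226.82006955 386.42934603]
 [242.41255256 265.44351978]
 [252.82054783 319.43213315]
 [237.12748333 437.10486893]]
[[ 0.58056271 -0.15192428  0.06      ]
 [ 0.56737512 -0.22364962  0.06      ]] [[ 0.57163173 -0.1610119   0.        ]]
[[319.88071237 227.24112318]
 [319.93287456 236.95771278]]
```

View pics/s4.png

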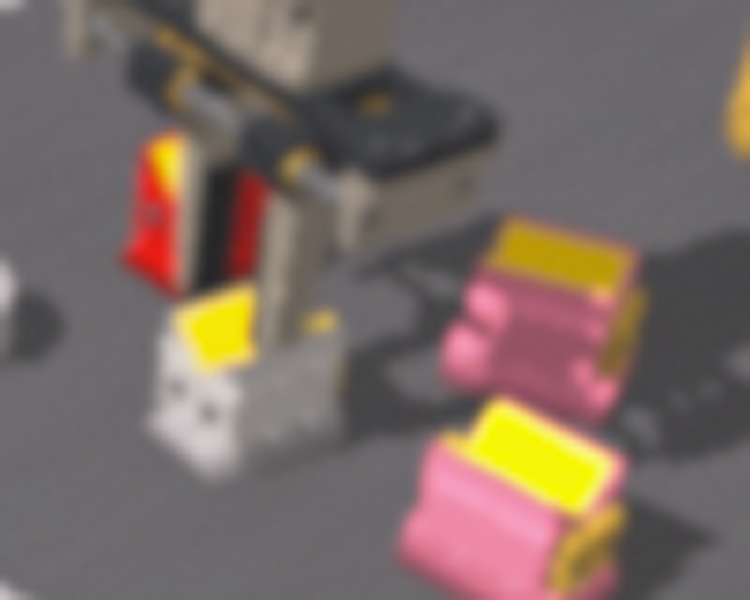

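Run:
```python
from h import *
s=robot.state();p=s["tool_pos"];yaw=s["eef_rot"][2];x=np.array([np.cos(yaw),np.sin(yaw),0]);y=np.array([np.sin(yaw),-np.cos(yaw),0])
for sy in(-1,1):
  for z in(0,.035,.07): print(sy,z,((proj("side",[p+sy*.0175*y+x*.01,p+sy*.0175*y-x*.01,p+sy*.0355*y+x*.01,p+sy*.0355*y-x*.01]+np.array([0,0,z]))-[350,130])*7.5).round().tolist())
b=optics.capture("side")
for r in range(165,194,2): print(r,[tuple(int(v) for v in b[r,c]) for c in range(383,400,2)])
```

```text
-1 0 [[235.0, 415.0], [273.0, 400.0], [263.0, 438.0], [301.0, 423.0]]
-1 0.035 [[244.0, 345.0], [283.0, 331.0], [273.0, 368.0], [312.0, 352.0]]
-1 0.07 [[254.0, 273.0], [293.0, 258.0], [283.0, 294.0], [323.0, 280.0]]
1 0 [[181.0, 373.0], [219.0, 358.0], [155.0, 351.0], [192.0, 337.0]]
1 0.035 [[190.0, 303.0], [228.0, 289.0], [162.0, 282.0], [201.0, 268.0]]
1 0.07 [[198.0, 231.0], [237.0, 217.0], [170.0, 211.0], [209.0, 197.0]]
165 [(48, 52, 124), (112, 122, 136), (122, 135, 146), (94, 104, 111), (89, 97, 105), (90, 91, 95), (102, 99, 103), (98, 95, 99), (86, 84, 86)]
167 [(82, 106, 132), (119, 131, 142), (123, 136, 147), (93, 101, 110), (93, 101, 107), (104, 103, 107), (108, 105, 109), (99, 96, 98), (94, 92, 95)]
169 [(86, 182, 216), (125, 140, 152), (123, 136, 148), (91, 100, 108), (99, 103, 108), (108, 105, 108), (109, 106, 108), (108, 105, 108), (109, 106, 109)]
171 [(63, 180, 217), (123, 137, 149), (105, 116, 125), (90, 99, 108), (98, 116, 126), (102, 132, 148), (108, 112, 117), (109, 106, 109), (109, 106, 109)]
173 [(72, 161, 194), (123, 136, 147), (99, 109, 118), (89, 104, 114)
[... 890 characters left out ...]
, 138), (129, 131, 136), (134, 136, 140), (119, 119, 124), (95, 93, 97), (71, 69, 71), (71, 69, 70)]
187 [(131, 132, 137), (135, 136, 141), (128, 129, 134), (114, 114, 118), (113, 111, 115), (106, 103, 108), (93, 90, 94), (74, 71, 73), (76, 73, 75)]
189 [(121, 121, 125), (112, 112, 117), (110, 109, 113), (103, 101, 105), (98, 97, 100), (94, 92, 96), (88, 86, 89), (93, 90, 92), (103, 100, 103)]
191 [(109, 107, 111), (100, 98, 102), (97, 95, 98), (97, 95, 98), (98, 96, 99), (102, 100, 103), (105, 102, 104), (109, 105, 108), (108, 106, 108)]
193 [(105, 102, 106), (100, 97, 101), (101, 99, 102), (106, 102, 106), (105, 103, 106), (108, 104, 108), (109, 105, 108), (109, 106, 109), (110, 107, 110)]
```

Run:
```python
from h import *
a=optics.capture("wrist");g=cv2.cvtColor(a,cv2.COLOR_BGR2GRAY).astype(int)
for r in range(216,300,6): print(r,g[r,244:406:3].tolist())
```

```text
216 [104, 100, 101, 102, 100, 101, 101, 101, 102, 102, 105, 103, 124, 144, 194, 203, 189, 189, 188, 190, 191, 189, 190, 189, 199, 200, 203, 203, 203, 203, 204, 203, 208, 194, 146, 116, 101, 101, 102, 103, 103, 105, 99, 101, 98, 101, 100, 99, 104, 102, 103, 103, 102, 101]
222 [104, 100, 98, 100, 98, 102, 102, 97, 103, 103, 102, 104, 119, 144, 191, 209, 188, 189, 190, 190, 189, 187, 191, 192, 202, 202, 202, 204, 202, 204, 202, 203, 209, 193, 147, 113, 103, 102, 100, 101, 102, 100, 102, 101, 98, 99, 99, 99, 101, 101, 102, 100, 100, 101]
228 [102, 99, 103, 103, 105, 101, 101, 103, 105, 103, 99, 102, 120, 141, 169, 185, 177, 188, 188, 189, 190, 191, 189, 193, 200, 203, 203, 204, 201, 203, 204, 205, 209, 190, 142, 99, 90, 102, 97, 101, 100, 100, 102, 102, 102, 99, 102, 101, 100, 105, 100, 104, 100, 100]
234 [102, 102, 104, 106, 104, 103, 101, 104, 104, 120, 133, 134, 134, 128, 74, 70, 138, 189, 189, 190, 192, 191, 192, 192, 202, 204, 204, 204, 204, 204, 204, 205, 210, 191, 131, 46, 50, 104, 136, 133, 137, 125, 104, 99, 102, 100, 99, 101, 100, 104, 102, 102, 100, 99]
240 [99, 100, 99, 104, 
[... 1833 characters left out ...]
130, 136, 133, 94, 72, 73, 64, 38, 29, 43, 191, 202, 192, 192, 192, 181, 150, 170, 189, 188, 174, 139, 177, 202, 204, 204, 204, 142, 127, 105, 95, 53, 32, 36, 52, 66, 66, 71, 128, 135, 136, 134, 136, 125, 41, 39, 36, 50, 53]
288 [103, 84, 102, 132, 134, 132, 133, 104, 76, 72, 70, 65, 34, 29, 71, 156, 186, 119, 90, 86, 95, 115, 112, 111, 114, 114, 114, 85, 86, 86, 112, 172, 136, 128, 106, 95, 81, 29, 33, 57, 67, 70, 70, 90, 135, 137, 132, 133, 121, 87, 89, 130, 91, 48]
294 [85, 84, 88, 94, 132, 135, 123, 79, 79, 66, 67, 67, 37, 32, 60, 66, 67, 69, 63, 68, 65, 67, 65, 65, 69, 67, 68, 67, 68, 67, 66, 68, 67, 72, 103, 101, 97, 41, 30, 61, 65, 44, 72, 79, 82, 76, 75, 77, 82, 90, 87, 109, 123, 55]
```

```bash
python3 -m pendant '[[0,0,0,0],[0,0,0,0],[0,0,0,0],[0,0,0,0],[0,0,0,0]]' 2 3
python3 - <<'E'
from h import *
a=optics.capture("wrist");b=optics.capture("side")
cv2.imwrite("pics/w5.png",np.hstack([cv2.resize(a[150:300,250:400],(450,450)),cv2.resize(b[130:210,370:425],(310,450),interpolation=cv2.INTER_CUBIC)]))
E
```

```text
time_s: 4.0
tool_pos: [0.5704, -0.1887, 0.0264]
eef_rot: [-3.142, 0.0, 1.384]
contact_force: [0.4, 0.1, -0.0]
grip_width: 0.217
grasp_force: 0.0
```

View pics/w5.png

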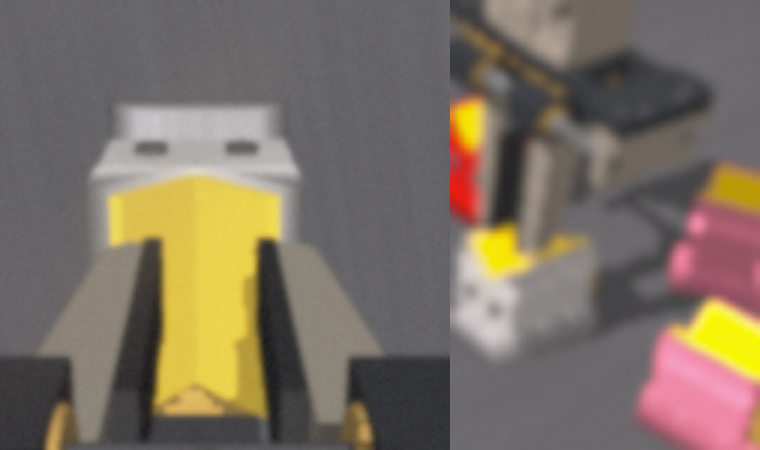

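The right pane shows the fingers hanging above the rest's V groove. The left pane shows the pads at (303,230) and (337,230), over the yellow. So the true fingertips sit well above the reported TCP, and I'll measure by how much.

Run:
```python
from h import *
s=robot.state();p=s["tool_pos"];yaw=s["eef_rot"][2];x=np.array([np.cos(yaw),np.sin(yaw),0]);y=np.array([np.sin(yaw),-np.cos(yaw),0])
print(s["joint_pos"])
for d in(0,.01,.02,.03,.04,.05):
    q=p+[0,0,d]
    print(d,proj("wrist",[q-.01*y+.01*x,q+.01*y+.01*x]).round(1).tolist(),"side near inner/outer",proj("side",[q-.01*y+.01*x,q-.01*y-.01*x,q-.022*y+.01*x,q-.022*y-.01*x]).round(1).tolist())
```

```text
[ 0.55489215  0.61811614 -0.38731945  1.81126614  0.31855165  0.77388182
 -0.18467665]
0 [[306.7, 214.6], [333.2, 214.7]] side near inner/outer [[379.7, 184.2], [384.8, 182.2], [382.2, 186.2], [387.3, 184.2]]
0.01 [[306.1, 218.7], [333.8, 218.7]] side near inner/outer [[380.0, 181.6], [385.1, 179.6], [382.5, 183.6], [387.6, 181.6]]
0.02 [[305.4, 223.2], [334.5, 223.2]] side near inner/outer [[380.4, 178.9], [385.5, 177.0], [382.9, 180.9], [388.0, 178.9]]
0.03 [[304.7, 228.2], [335.3, 228.2]] side near inner/outer [[380.7, 176.2], [385.9, 174.3], [383.3, 178.2], [388.4, 176.2]]
0.04 [[303.8, 233.7], [336.2, 233.7]] side near inner/outer [[381.1, 173.5], [386.2, 171.6], [383.6, 175.5], [388.8, 173.5]]
0.05 [[302.9, 239.9], [337.2, 239.9]] side near inner/outer [[381.4, 170.8], [386.6, 168.9], [384.0, 172.7], [389.2, 170.8]]
```

The tips are about 36 mm above the reported TCP. They were standing just clear of the rest's top, and nothing has been disturbed. I'll allow for that: open, recentre, and go 4 cm lower.

```bash
python3 -m pendant '[[-0.6,-0.3,-0.5,0],[-0.6,-0.3,-0.5,0],[-0.6,-0.3,-0.5,0],[-0.6,-0.3,-0.5,0],[-0.6,-0.3,-0.5,0]]' 7 10|tail -3; python3 -m pendant '[[0,0,0.5,0],[0,0,1.5,0],[0,0,2.5,0],[0,0,3.5,0],[0,0,4.2,0]]'; python3 -c "
from h import *
delta([.5662,-.1945,-.014],1.381)"
```

```text
contact_force: [0.0, -0.0, 0.6]
grip_width: 0.633
grasp_force: 0.0
time_s: 5.1
tool_pos: [0.5656, -0.1937, -0.0121]
eef_rot: [-3.14, -0.0, 1.384]
contact_force: [-0.6, -0.2, 0.5]
grip_width: 0.763
grasp_force: 0.0
pose 5.1 [ 0.5656 -0.1937 -0.0121] [-3.1398e+00 -2.0000e-04  1.3838e+00] F [-0.6 -0.2  0.5]
shift cm [-0.06  0.07  0.19] turn 0.003
```

```bash
python3 -m pendant '[[0,0,0,0],[0,0,0,0],[0,0,0,0],[0,0,0,0],[0,0,0,0]]' 3 40;  python3 -m pendant '[[0,0,0,0],[0,0,-0.5,0],[0,0,-1.5,0],[0,0,-3,0],[0,0,-5,0]]'; python3 -c "
from h import *
delta([.5662,-.1945,-.014],1.381)
c=optics.calibration('wrist');a=optics.capture('wrist');np.save('w6.npy',a);import pickle;pickle.dump(c,open('w6.pkl','wb'));cv2.imwrite('pics/w6.png',a)"
```

```text
time_s: 5.6
tool_pos: [0.5666, -0.1941, -0.0101]
eef_rot: [3.141, 0.0, 1.384]
contact_force: [-0.1, -0.8, 0.3]
grip_width: 0.499
grasp_force: 40.0
time_s: 6.1
tool_pos: [0.5655, -0.1938, 0.0399]
eef_rot: [-3.14, -0.0, 1.384]
contact_force: [0.2, 0.5, -5.3]
grip_width: 0.495
grasp_force: 40.0
pose 6.1 [ 0.5655 -0.1938  0.0399] [-3.1397e+00 -3.0000e-04  1.3837e+00] F [ 0.2  0.5 -5.3]
shift cm [-0.06  0.09  5.39] turn 0.003
```

```bash
python3 -c "
from h import *
delta([.522,-.03,.085],1.663)"
```

```text
pose 6.15 [ 0.5684 -0.1944  0.044 ] [3.1370e+00 7.0000e-04 1.3838e+00] F [ 0.6 -0.2 -2.6]
shift cm [15.29 -7.59 -4.15] turn -0.279
```

```bash
python3 -m pendant '[[2.5,-1.2,-1.5,-0.05],[6,-3,-3,-0.11],[9.5,-4.7,-4,-0.17],[13,-6.5,-4.1,-0.23],[15.3,-7.6,-4.1,-0.28]]' >/dev/null; python3 -m pendant '[[0,0,0,0],[0,0,0,0],[0,0,0,0],[0,0,0,0],[0,0,0,0]]'
python3 - <<'E'
from h import *
import pickle
c=optics.calibration('wrist');a=optics.capture('wrist');np.save('w7.npy',a);pickle.dump(c,open('w7.pkl','wb'));cv2.imwrite('pics/w7.png',a)
E
```

```text
time_s: 7.15
tool_pos: [0.5203, -0.0306, 0.0802]
eef_rot: [-3.141, 0.0, 1.662]
contact_force: [-0.1, 0.1, -5.4]
grip_width: 0.499
grasp_force: 40.0
```

View pics/w7.png

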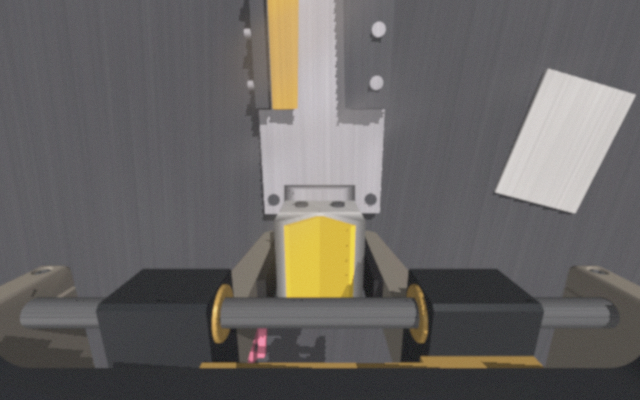

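The view shows the rest held squarely at (320,250). The shoe is ahead of it: apron edges at columns 262 and 382, end edge at row 213, gib's inner edge near column 298, rail near column 345. I'll fit these.

Run:
```python
from h import *
import pickle
c=pickle.load(open("w7.pkl","rb"));a=np.load("w7.npy");g=cv2.GaussianBlur(cv2.cvtColor(a,cv2.COLOR_BGR2GRAY),(3,3),0).astype(float)
hsv=cv2.cvtColor(a,cv2.COLOR_BGR2HSV)
def edge(rows,lo,hi,sgn):
    o=[]
    for r in rows:
        d=sgn*np.diff(g[r,lo:hi]);k=np.argmax(d)
        w=np.clip(d[max(k-2,0):k+3],0,None);o.append((lo+max(k-2,0)+(w*np.arange(len(w))).sum()/w.sum()+.5,r))
    return np.array(o)
def fit(P):
    P=P[:,:2].astype(np.float32);v=cv2.fitLine(P,cv2.DIST_HUBER,0,.001,.001).ravel();v[:2]*=np.sign(v[1])
    return v,np.degrees(np.arctan2(v[1],v[0]))
L=fit(cast("",edge(range(125,190,3),252,272,1),.012,c));Rr=fit(cast("",edge(range(125,190,3),372,394,-1),.012,c))
G=fit(cast("",edge(range(5,105,4),265,276,1),.026,c))
# brass inner edge by hue
def brass(rows):
    o=[]
    for r in rows:
        q=np.nonzero(hsv[r,262:330,1]>110)[0]; o.append((262+q.max()+.5,r))
    return np.array(o)
B=fit(cast("",brass(range(5,102,4)),.026,c))
K=fit(cast("",edge(range(5,102,4),350,376,-1),.026,c)); 
for n,f in zip("L R G B".split(),(L,Rr,G,B)): print(n,f)
print([g[r,325:400:3].astype(int).tolist() for r in (20,60,100,106,112)])
# end edge (columns)
E=[]
for col in list(range(268,284,3))+list(range(364,380,3)):
    d=-np.diff(g[205:222,col]);k=np.argmax(d);E.append((col,205+k+.5))
P=cast("",E,.012,c);print("end",P[:,:2].round(4).tolist());v=cv2.fitLine(P[:,:2].astype(np.float32),2,0,.01,.01).ravel();print(v,np.degrees(np.arctan2(v[1],v[0])))
# brass near end, rail near end
print("brass end",[ (col,cast("",[[col,90+np.argmax(-np.diff(g[90:125,col]))+.5]],.026,c)[0,:2].round(4)) for col in (282,288)])
s=robot.state();print(s["tool_pos"],s["eef_rot"])
```

```text
L (array([-0.09968881,  0.99501866,  0.46063277,  0.01087842], dtype=float32), np.float32(95.72125))
R (array([-0.09749275,  0.9952362 ,  0.576362  ,  0.01204228], dtype=float32), np.float32(95.59481))
G (array([-0.09816341,  0.9951703 ,  0.4671918 ,  0.09145378], dtype=float32), np.float32(95.63342))
B (array([-0.07066312,  0.99750024,  0.48909655,  0.10112519], dtype=float32), np.float32(94.05208))
[[189, 188, 184, 156, 131, 130, 122, 113, 112, 108, 109, 107, 107, 105, 107, 105, 106, 113, 121, 109, 103, 101, 102, 97, 94], [194, 194, 189, 190, 143, 124, 118, 102, 101, 100, 101, 102, 100, 101, 100, 102, 102, 100, 100, 101, 102, 104, 100, 97, 97], [195, 195, 190, 188, 145, 122, 122, 107, 105, 106, 109, 111, 110, 111, 111, 111, 110, 107, 107, 106, 106, 106, 104, 101, 99], [193, 195, 188, 187, 141, 124, 124, 111, 111, 112, 114, 115, 113, 113, 110, 109, 108, 108, 107, 105, 106, 106, 104, 101, 100], [191, 193, 187, 187, 154, 128, 130, 131, 131, 129, 130, 129, 127, 128, 127, 126, 126, 124, 126, 139, 120, 105, 105, 102, 101]]
end [[0.4696, -0.045], [0.4726, -0.0447], [0.4756, -0.0445], [0.4786, -0.0442], [0.4818, -0.046], [0.4848, -0.0468], [0.5656, -0.0351], [0.5686, -0.0349], [0.5716, -0.0346], [0.5746, -0.0343], [0.5776, -0.034], [0.5806, -0.0338]]
[ 0.9939336   0.10998177  0.5251353  -0.03983242] 6.314264
brass end [(282, array([0.4797, 0.0557])), (288, array([0.4849, 0.0562]))]
[ 0.52022048 -0.03035701  0.08027797] [-3.14133842e+00  1.07750359e-04  1.66225715e+00]
```

```bash
cat >> h.py <<'E'
O=np.array([.5128,.0697]);SY=np.radians(95.65);U=np.array([np.cos(SY),np.sin(SY)]);V=np.array([-U[1],U[0]])
def w(x,y,z): return np.r_[O+x*U+y*V,z]
def shoe():
    s=robot.state();d=s["tool_pos"][:2]-O;f=s["contact_force"];print("t",round(s["time_s"],2),"shoe x,y mm",(d@U*1e3).round(1),(d@V*1e3).round(1),"z",(s["tool_pos"][2]*1e3).round(1),"yawerr",round(s["eef_rot"][2]-SY,4),"F along,side,z",(f[:2]@U).round(1),(f[:2]@V).round(1),f[2].round(1),"grip",s["grip_width"].round(3),s["grasp_force"])
E
python3 - <<'E'
from h import *
import pickle
c=pickle.load(open("w7.pkl","rb"));a=np.load("w7.npy");hsv=cv2.cvtColor(a,cv2.COLOR_BGR2HSV)
M=[]
for r in range(222,294,4):
    q=np.nonzero(cv2.inRange(hsv[r:r+1,275:368],(18,110,110),(38,255,255))[0])[0]+275
    P=cast("",[[q.min()-.5,r],[q.max()+.5,r]],.1515,c);M.append(P.mean(0)[:2]);wd=np.linalg.norm(P[0]-P[1])
M=np.array(M);v=cv2.fitLine(M.astype(np.float32),2,0,.001,.001).ravel();v[:2]*=np.sign(v[1]);print("rest yaw",np.arctan2(v[1],v[0]),wd,M[0],M[-1],"tcp",robot.state()["tool_pos"])
for col,r in((336.5,20),(336.5,60),(336.5,100),(345,60)):
    p=cast("",[[col,r]],.026,c)[0,:2]-O;print(col,r,p@U,p@V,"nominal",-(20.02e-3-.035*(p@U+.01)))
for r in(20,60,100):
    q=262+np.nonzero(hsv[r,262:330,1]>110)[0].max()+.5;p=cast("",[[q,r]],.026,c)[0,:2]-O;print("gib",p@U,p@V,20.02e-3-.035*(p@U+.01))
delta(w(-.05,0,.03),SY)
E
```

```text
rest yaw 1.6585536 0.0354923928607365 [ 0.51774523 -0.0024119 ] [ 0.52094812 -0.04020935] tcp [ 0.52022048 -0.03035701  0.08027797]
336.5 20 0.056821107886603155 -0.01240511169754785 nominal -0.01768126122396889
336.5 60 0.027404913237276996 -0.012649498247742174 nominal -0.018710828036695305
336.5 100 -0.00402033773680718 -0.0129105758196749 nominal -0.01981071182078825
345 60 0.02735373963238353 -0.019727392315734324 nominal -0.018712619112866577
gib 0.057055993096807346 0.019840274789526418 0.017673040241611742
gib 0.027645748137827417 0.02066071934432587 0.01870239881517604
gib -0.003773274396960601 0.021537201875897548 0.01980206460389362
pose 7.2 [ 0.5202 -0.0304  0.0803] [-3.1413e+00  1.0000e-04  1.6623e+00] F [-0.1 -0.5 -5.2]
shift cm [5.03 0.21 5.03] turn -0.007
```

```bash
python3 -m pendant '[[1.5,0.1,0,-0.007],[3,0.2,1,-0.007],[4.5,0.2,2.5,-0.007],[5,0.2,4,-0.007],[5,0.2,5,-0.007]]' >/dev/null; python3 -m pendant '[[0,0,0.5,0],[0,0,1,0],[0,0,1.5,0],[0,0,1.9,0],[0,0,2.2,0]]' >/dev/null; python3 -c "
from h import *
shoe()"
```

```text
Traceback (most recent call last):
  File "h.py", line 19, in shoe
    s=robot.state();d=s["tool_pos"][:2]-O;f=s["contact_force"];print("t",round(s["time_s"],2),"shoe x,y mm",(d@U*1e3).round(1),(d@V*1e3).round(1),"z",(s["tool_pos"][2]*1e3).round(1),"yawerr",round(s["eef_rot"][2]-SY,4),"F along,side,z",(f[:2]@U).round(1),(f[:2]@V).round(1),f[2].round(1),"grip",s["grip_width"].round(3),s["grasp_force"])
                                                                                                                                                                                                                                                                                                       ^^^^^^^^^^^^^^^^^^^^^
AttributeError: 'float' object has no attribute 'round'
```

```bash
sed -i 's/s\["grip_width"\].round(3)/round(s["grip_width"],3)/' h.py; python3 -c "
from h import *
shoe()"
```

```text
t 8.2 shoe x,y mm -49.9 0.0 z 8.3 yawerr 0.0008 F along,side,z -0.7 -0.0 -6.2 grip 0.503 39.99704360961914
```

```bash
python3 -m pendant '[[0,0,0.2,0],[0,0,0.4,0],[0,0,0.5,0],[0,0,0.6,0],[0,0,0.6,0]]' >/dev/null; python3 -c "
from h import *
shoe()";python3 -m pendant '[[0,0,0.05,0],[0,0,0.1,0],[0,0,0.1,0],[0,0,0.1,0],[0,0,0.1,0]]' >/dev/null; python3 -c "
from h import *
shoe()"
```

```text
t 8.7 shoe x,y mm -49.5 0.1 z 2.4 yawerr 0.0013 F along,side,z -0.4 0.4 -6.0 grip 0.5 39.997067749500275
t 9.2 shoe x,y mm -49.5 -0.0 z 1.8 yawerr 0.0014 F along,side,z 0.4 2.7 1.7 grip 0.503 39.99713838100433
```

```bash
python3 -m pendant '[[0,0,0,0],[0.3,0,0,0],[0.6,0,0,0],[0.9,0,0,0],[1.2,0,0,0]]' - 12 >/dev/null; python3 -c "
from h import *
shoe()";python3 -m pendant '[[0.4,0,0,0],[0.8,0,0,0],[1.2,0,0,0],[1.6,0,0,0],[2,0,0,0]]' >/dev/null; python3 -c "
from h import *
shoe()"
```

```text
t 9.7 shoe x,y mm -37.4 -0.5 z 1.8 yawerr 0.0013 F along,side,z -2.5 -0.2 3.9 grip 0.499 11.997344568371773
t 10.2 shoe x,y mm -17.3 -0.3 z 1.8 yawerr 0.0014 F along,side,z -2.5 -0.2 5.2 grip 0.499 11.997017674148083
```

```bash
python3 -m pendant '[[0.4,0,0,0],[0.8,0,0,0],[1.2,0,0,0],[1.6,0,0,0],[2,0,0,0]]' >/dev/null; python3 -c "
from h import *
shoe()";python3 -m pendant '[[0.3,0,0,0],[0.6,0,0,0],[0.9,0,0,0],[1.2,0,0,0],[1.5,0,0,0]]' >/dev/null; python3 -c "
from h import *
shoe()"
```

```text
t 10.7 shoe x,y mm 2.8 -0.2 z 1.8 yawerr 0.0014 F along,side,z -3.0 -0.0 4.5 grip 0.497 11.996887251734734
t 11.2 shoe x,y mm 17.7 -0.2 z 1.8 yawerr 0.0014 F along,side,z -3.4 0.7 4.4 grip 0.499 11.996928490698338
```

```bash
for i in 1; do python3 -m pendant '[[0.2,0,0,0],[0.4,0,0,0],[0.6,0,0,0],[0.8,0,0,0],[1,0,0,0]]' >/dev/null; python3 -c "
from h import *
shoe()"; done; python3 -m pendant '[[0.1,0,0,0],[0.2,0,0,0],[0.3,0,0,0],[0.4,0,0,0],[0.5,0,0,0]]' >/dev/null; python3 -c "
from h import *
shoe()"
```

```text
t 11.7 shoe x,y mm 27.6 -0.1 z 1.8 yawerr 0.0013 F along,side,z -3.4 -0.6 5.3 grip 0.5 11.9969966635108
t 12.2 shoe x,y mm 32.6 -0.1 z 1.8 yawerr 0.0014 F along,side,z -4.0 -0.5 5.2 grip 0.5 11.996879316866398
```

```bash
python3 -m pendant '[[0,0,0,0],[0,0,0,0],[0,0,0,0],[0,0,0,0],[0,0,0,0]]' 7.5 >/dev/null; python3 -c "
from h import *
shoe()"; python3 -m pendant '[[-1.2,0,0,0],[-2.6,0,0,0],[-4,0,0,0],[-5.4,0,0,0],[-6.6,0,0,0]]' >/dev/null;python3 -m pendant '[[0,0,0,0],[0,0,0,0],[0,0,0,0],[0,0,0,0],[0,0,0,0]]' 0 20 >/dev/null; python3 -m pendant '[[0,0,0,0],[0,0,0,0],[0,0,0,0],[0,0,0,0],[0,0,0,0]]' >/dev/null
python3 - <<'E'
from h import *
shoe()
c=optics.calibration("wrist");a=optics.capture("wrist");hsv=cv2.cvtColor(a,cv2.COLOR_BGR2HSV)
m=cv2.inRange(hsv,(22,150,130),(32,255,255));n,l,st,ce=cv2.connectedComponentsWithStats(m)
for i in range(1,n):
    if st[i,4]>100:
        P=cast("",[[ce[i][0],st[i,1]],[ce[i][0],st[i,1]+st[i,3]]],.072,c)[:,:2]-O;print(st[i],(P@U*1e3).round(1),(P@V*1e3).round(1))
E
```

```text
t 12.7 shoe x,y mm 32.7 0.5 z 1.3 yawerr 0.0014 F along,side,z -0.0 -0.1 0.4 grip 0.817 0.0
t 14.2 shoe x,y mm -33.5 0.2 z 1.5 yawerr 0.0014 F along,side,z 0.0 -0.8 0.3 grip 0.006 0.0
[ 281   84   79  114 8150] [58.5  6.8] [ 0.1 -0.1]
```

```bash
python3 -m pendant '[[0.4,0,0,0],[0.8,0,0,0],[1.2,0,0,0],[1.5,0,0,0],[1.6,0,0,0]]' >/dev/null; python3 -c "
from h import *
shoe()"; python3 -m pendant '[[0.1,0,0,0],[0.2,0,0,0],[0.3,0,0,0],[0.4,0,0,0],[0.5,0,0,0]]' >/dev/null; python3 -c "
from h import *
shoe()"; python3 -m pendant '[[0.1,0,0,0],[0.2,0,0,0],[0.3,0,0,0],[0.4,0,0,0],[0.5,0,0,0]]' >/dev/null; python3 -c "
from h import *
shoe()"
```

```text
t 14.75 shoe x,y mm -16.8 0.2 z 1.5 yawerr 0.0022 F along,side,z -0.0 0.6 0.4 grip 0.007 0.0
t 15.25 shoe x,y mm -13.1 0.2 z 1.5 yawerr 0.0007 F along,side,z -1.8 0.3 0.6 grip 0.004 0.8038884680718184
t 15.75 shoe x,y mm -7.4 0.3 z 1.4 yawerr 0.0013 F along,side,z -2.0 -0.5 -0.1 grip 0.005 0.7786700315773487
```

```bash
for_() { python3 -c "
from h import *
shoe()"; }; python3 -m pendant '[[0.08,0,0,0],[0.16,0,0,0],[0.24,0,0,0],[0.32,0,0,0],[0.4,0,0,0]]' >/dev/null; for_; python3 -m pendant '[[0.08,0,0,0],[0.16,0,0,0],[0.24,0,0,0],[0.32,0,0,0],[0.4,0,0,0]]' >/dev/null; for_
```

```text
t 16.25 shoe x,y mm -3.4 0.3 z 1.5 yawerr 0.0014 F along,side,z -1.2 1.4 -0.4 grip 0.001 0.7655225694179535
t 16.75 shoe x,y mm 0.6 0.3 z 1.5 yawerr 0.0013 F along,side,z -1.3 0.4 0.6 grip 0.005 0.7539331912994385
```

```bash
for_() { python3 -c "
from h import *
shoe()"; }; python3 -m pendant '[[0.05,0,0,0],[0.1,0,0,0],[0.15,0,0,0],[0.2,0,0,0],[0.25,0,0,0]]' >/dev/null; for_; python3 -m pendant '[[0.05,0,0,0],[0.1,0,0,0],[0.15,0,0,0],[0.2,0,0,0],[0.25,0,0,0]]' >/dev/null; for_
```

```text
t 17.25 shoe x,y mm 2.9 0.3 z 1.4 yawerr 0.0012 F along,side,z -1.1 0.2 0.2 grip 0.007 0.89591802097857
t 17.75 shoe x,y mm 5.4 0.4 z 1.5 yawerr 0.0013 F along,side,z -2.4 1.1 0.9 grip 0.005 1.1334970872849226
```

```bash
f() { python3 -c "
from h import *
shoe()"; }; python3 -m pendant '[[0.03,0,0,0],[0.06,0,0,0],[0.09,0,0,0],[0.12,0,0,0],[0.15,0,0,0]]' >/dev/null; f; python3 -m pendant '[[0.03,0,0,0],[0.06,0,0,0],[0.09,0,0,0],[0.12,0,0,0],[0.15,0,0,0]]' >/dev/null; f
```

```text
t 18.25 shoe x,y mm 6.9 0.4 z 1.4 yawerr 0.0012 F along,side,z -2.3 1.9 1.1 grip 0.006 1.3073000684380531
t 18.75 shoe x,y mm 8.5 0.4 z 1.4 yawerr 0.0012 F along,side,z -3.4 2.4 1.8 grip 0.002 1.382490936666727
```

```bash
f() { python3 -c "
from h import *
shoe()"; }; python3 -m pendant '[[0.03,0,0,0],[0.06,0,0,0],[0.09,0,0,0],[0.12,0,0,0],[0.15,0,0,0]]' >/dev/null; f; python3 -m pendant '[[0.03,0,0,0],[0.06,0,0,0],[0.09,0,0,0],[0.12,0,0,0],[0.15,0,0,0]]' >/dev/null; f
```

```text
t 19.25 shoe x,y mm 10.1 0.4 z 1.4 yawerr 0.0014 F along,side,z -3.2 1.2 0.4 grip 0.003 1.4697255939245224
t 19.75 shoe x,y mm 10.3 0.4 z 1.4 yawerr 0.0006 F along,side,z -5.4 1.9 0.1 grip 0.003 3.1077781319618225
```

```bash
f() { python3 -c "
from h import *
shoe()"; }; python3 -m pendant '[[0.02,0,0,0],[0.04,0,0,0],[0.06,0,0,0],[0.08,0,0,0],[0.1,0,0,0]]' >/dev/null; f; python3 -m pendant '[[0,0,0,0],[0,0,0,0],[0,0,0,0],[0,0,0,0],[0,0,0,0]]' >/dev/null; f
```

```text
t 20.25 shoe x,y mm 10.3 0.5 z 1.4 yawerr -0.0 F along,side,z -9.3 2.3 2.3 grip 0.006 3.9841311424970627
t 20.75 shoe x,y mm 10.3 0.4 z 1.4 yawerr -0.0 F along,side,z -7.7 2.4 1.4 grip 0.004 3.810274936258793
```

```bash
f() { python3 -c "
from h import *
shoe()"; }; python3 -m pendant '[[0.02,0,0,0],[0.04,0,0,0],[0.06,0,0,0],[0.08,0,0,0],[0.1,0,0,0]]' >/dev/null; f
python3 - <<'E'
from h import *
c=optics.calibration("wrist");a=optics.capture("wrist");hsv=cv2.cvtColor(a,cv2.COLOR_BGR2HSV)
m=cv2.inRange(hsv,(22,150,130),(32,255,255));n,l,st,ce=cv2.connectedComponentsWithStats(m)
i=max(range(1,n),key=lambda k:st[k,4] if 270<ce[k][0]<370 else 0);m=(l==i);M=[]
print(st[i])
for r in range(st[i,1]+12,st[i,1]+st[i,3]-25,4):
    q=np.nonzero(m[r])[0];P=cast("",[[q.min()-.5,r],[q.max()+.5,r]],.072,c)[:,:2]-O;M.append(P.mean(0))
M=np.array(M);v=cv2.fitLine(M.astype(np.float32),2,0,.001,.001).ravel();v[:2]*=np.sign(v[1]);print("rest yaw - shoe yaw",np.arctan2(v[1],v[0])-SY,"y",(M@V*1e3).round(1)[[0,-1]])
P=cast("",[[320,st[i,1]]],.072,c)[0,:2]-O;print("front x ->origin",P@U*1e3-28)
E
```

```text
t 21.25 shoe x,y mm 10.4 0.4 z 1.4 yawerr -0.0006 F along,side,z -10.0 1.9 2.8 grip -0.0 4.937652200460434
[ 282  130   76  106 7149]
rest yaw - shoe yaw 0.0011715270714276471 y [0.1 0.1]
front x ->origin 55.03198337027999
```

```bash
f() { python3 -c "
from h import *
shoe()"; }; python3 -m pendant '[[0.02,0,0,0],[0.04,0,0,0],[0.06,0,0,0],[0.08,0,0,0],[0.1,0,0,0]]' >/dev/null; f;  python3 -m pendant '[[0.02,0,0,0],[0.03,0,0,0],[0.04,0,0,0],[0.05,0,0,0],[0.05,0,0,0]]' >/dev/null; f
```

```text
t 21.8 shoe x,y mm 10.4 0.5 z 1.4 yawerr -0.0012 F along,side,z -11.6 1.9 2.1 grip 0.003 5.881811901926994
t 22.3 shoe x,y mm 10.4 0.5 z 1.4 yawerr -0.0016 F along,side,z -12.9 1.4 3.3 grip 0.004 6.1793674528598785
```

```bash
f() { python3 -c "
from h import *
shoe()"; }; python3 -m pendant '[[0.02,0,0,0],[0.04,0,0,0],[0.06,0,0,0],[0.08,0,0,0],[0.1,0,0,0]]' >/dev/null; f;  python3 -m pendant '[[0,0,0,0],[0,0,0,0],[0,0,0,0],[0,0,0,0],[0,0,0,0]]' >/dev/null; f
```

```text
t 22.8 shoe x,y mm 10.5 0.5 z 1.4 yawerr -0.002 F along,side,z -14.9 2.1 3.6 grip 0.006 7.280566692352295
t 23.3 shoe x,y mm 10.5 0.5 z 1.4 yawerr -0.0021 F along,side,z -13.4 3.0 3.5 grip 0.001 7.104216814041138
```

Slightly more, then hold for about a second.

```bash
f() { python3 -c "
from h import *
shoe()"; }; python3 -m pendant '[[0.01,0,0,0],[0.02,0,0,0],[0.03,0,0,0],[0.04,0,0,0],[0.05,0,0,0]]' >/dev/null; f;  python3 -m pendant '[[0,0,0,0],[0,0,0,0],[0,0,0,0],[0,0,0,0],[0,0,0,0]]' >/dev/null; f; python3 -m pendant '[[0,0,0,0],[0,0,0,0],[0,0,0,0],[0,0,0,0],[0,0,0,0]]' >/dev/null; f
```

```text
t 23.8 shoe x,y mm 10.6 0.5 z 1.4 yawerr -0.0024 F along,side,z -15.4 2.5 3.3 grip 0.006 7.688257098197937
t 24.3 shoe x,y mm 10.5 0.5 z 1.4 yawerr -0.0024 F along,side,z -15.2 2.5 4.2 grip 0.005 7.566406354308128
t 24.8 shoe x,y mm 10.6 0.5 z 1.4 yawerr -0.0024 F along,side,z -14.7 1.8 3.9 grip 0.005 7.567295953631401
```

```bash
python3 -m pendant '[[-0.3,0,0,0],[-0.8,0,0,0],[-1.6,0,0,0],[-2.6,0,0,0],[-3.6,0,0,0]]' >/dev/null; python3 -m pendant '[[-1,0,-1,0],[-2,0,-3,0],[-2,0,-5,0],[-2,0,-7,0],[-2,0,-8,0]]' >/dev/null; python3 -m pendant '[[0,0,0,0],[0,0,0,0],[0,0,0,0],[0,0,0,0],[0,0,0,0]]' >/dev/null
python3 - <<'E'
from h import *
shoe()
c=optics.calibration("wrist");a=optics.capture("wrist");hsv=cv2.cvtColor(a,cv2.COLOR_BGR2HSV)
m=cv2.inRange(hsv,(22,150,130),(32,255,255));n,l,st,ce=cv2.connectedComponentsWithStats(m)
for i in range(1,n):
    if st[i,4]>300: print(st[i],ce[i])
i=max(range(1,n),key=lambda k:st[k,4] if 290<ce[k][0]<350 else 0);m=(l==i);M=[]
for r in range(st[i,1]+6,st[i,1]+st[i,3]-12,4):
    q=np.nonzero(m[r])[0];P=cast("",[[q.min()-.5,r],[q.max()+.5,r]],.072,c)[:,:2]-O;M.append(P.mean(0))
M=np.array(M);v=cv2.fitLine(M.astype(np.float32),2,0,.001,.001).ravel();v[:2]*=np.sign(v[1]);print("yaw diff",np.arctan2(v[1],v[0])-SY,"y",(M@V*1e3).round(1)[[0,-1]])
P=cast("",[[320,st[i,1]]],.072,c)[0,:2]-O;print("origin x",P@U*1e3-28)
E
```

```text
t 26.3 shoe x,y mm -39.3 0.6 z 80.8 yawerr 0.0016 F along,side,z -1.1 0.8 0.0 grip 0.005 0.0
[ 296   54   50   77 3605] [320.27434119  92.28349515]
yaw diff -0.003292145566511806 y [0.1 0.4]
origin x 54.854700779601174
```

The rest is still seated at about x = 55 mm, square to the way, and the robot is touching nothing.

```bash
python3 -c "
from h import *
print(sign_off())"
```

```text
the job is handed in; nothing more can be done
None
```

The V rest is wedged in the way at about x = 55 mm in the shoe's frame: it was held with a steady push of about 15 N, then let go, and the last measurement showed it still in place and square. I never touched the rings, ball stud or sheet, and the job was handed in after about 26 s of robot time.

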